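# Feed one batch of reject tile pieces to the crusher

### The arm

A 6-joint arm with a two-finger parallel gripper is mounted at the origin on the work surface. World frame = base frame: x ahead of the robot, y to its left, z up, the work surface at z = 0. Lengths are in m, angles in degrees, forces in N, time in s.
With the tool pointing down it reaches from about 0.35 to 0.775 m from the base axis. Payload 5.5 kg.
Tool frame: the origin (TCP) lies at the very end of the fingers, on their centre line; the grasp point (between the pads) lies r.tcp_to_grasp behind it (r.tcp_to_grasp is the distance from the TCP to the grasp point, in m); x points along the fingers, y is the direction in which the jaws open and shut, and the axes are right-handed (so a half turn about x gives the same grasp; the last joint's range is limited). The gripper opens to 85 mm and grips with 20 to 120 N. Pads are 22 mm wide; open, the fingers measure 114 mm over their backs; the gripper's body (76 mm by 85 mm) begins 54 mm behind the grasp point. The pads swing forward as they close: fully open they stand 13 mm farther back than shut.
Start: joints at [66.887, 17.945, 2.641, 74.691, 0, 82.002], TCP at [0.15, 0.555, 0.231] pointing down, gripper open.
Joint ranges: [-158.12, 158.12], [-49.38, 96.58], [-58.88, 72.47], [-126.05, 133.96], [-84.25, 85.87], [-180, 180]. Speed limits (degrees/s): [147.25, 147.25, 180, 180, 180, 180].

### API

Orientations are given as [roll, pitch, yaw] about the fixed x, y, z axes, in that order (R = Rz(yaw) Ry(pitch) Rx(roll)).
In Python, from bench import r gives the robot as it stands. The module is installed in compiled form; this text tells all that it offers.
- The arm moves only by the tool servo_tool, never from a script. Its arguments are lists of equal length, an entry for each row: "offset": the shift along the tool's x, y, z in cm, a list of three; "turn": the turn about the tool's x in degrees; "fingers": the finger opening in cm, from 0 to 8.54. A call has 1 to 12 rows; each row shifts and turns the commanded pose from where the row before left it, along the tool's axes as they then stand; what a row does not reach is not made up. A row lasts 1/8 s, in which the tool goes at most 62.5 mm and 10.7 degrees, less where a joint would pass 70% of its speed; a pose out of reach is approached as far as the arm can. A call is refused whole if a number of a shift passes 6.25 or a number of a turn 10.7, either way. A call with a gripper value outside its range is refused whole. The fingers move at their own pace and stop on an object; "grip_force" is the grip in N (left out, the last holds). Time passes only in rows, so rows that do not move let the fingers close. It gives the time, the measured TCP pose, the force and the opening at its end, in the units of the state.
- r.state(): the state, without advancing time (a new reading comes with each control period).
- r.capture(name): name is "scene" or "top"; returns the picture (480x640x3 uint8, blue, green, red); there is no depth.
- r.camera_model(name): a dict with "intrinsics" (3x3 intrinsics, pixels), "k1" (the pictures are not rectified: a ray, as slopes to the right and down, at radius r is drawn at 1 + k1 r^2 times it, then the intrinsics apply), "rvec" (rotation vector, rad) and "tvec" (3), from world to camera coordinates, as OpenCV has them. Camera axes: x right, y down, z forward; pixel columns grow to the right and rows downward; lengths in m; the calibration is good to about 2 mm. A picture is of the moment at which its call begins. camera_model takes no time and is no camera call.
- r.job_done(): hands the job in, once; it reports no verdict.
The state is a dict: "time_s": time; "joints": joint angles; "joint_vel": joint speeds; "tau": joint torques, N m; "position": TCP position; "tool_rot": TCP orientation; "force": force on the tool from outside, world axes, zero at the start; "moment": the same for the moment, N m; "gripper_width": opening from 0.0 (shut) to 1.0 (fully open).
Only numpy, scipy, OpenCV 4.12 (cv2) and the standard library are available. Lean on these libraries where they do the work, as an engineer would, in place of code of your own. Each camera call takes 0.05 s, during which the arm holds its last target.

### The job

Make up one crusher batch: lay exactly three of the green-glazed tile pieces in the level tip tray and let go of them, then lift the tray by its red handle to tip all three into the hopper, lower the tray level again, and only then press the green start button fully down. Put every other tile piece, the fourth green one and all the amber ones, in the wooden crate (at any time), and do not disturb the vase, the glaze jar or the brush.

Things in the scene. Friction and masses are not known exactly. Their poses are not given: they have to be found in the camera images.
- green1: piece of glazed roof tile, a flat slab 64 x 40 x 18 mm (the last 20 mm at its +x end is only 30 mm wide), 85 g, green glaze on a terracotta body; origin at the centre of its underside, x along the 64 mm length, z up when glaze is up
- green2: piece of glazed roof tile, a flat slab 64 x 40 x 18 mm (the last 20 mm at its +x end is only 30 mm wide), 85 g, green glaze on a terracotta body; origin at the centre of its underside, x along the 64 mm length, z up when glaze is up
- green3: piece of glazed roof tile, a flat slab 64 x 40 x 18 mm (the last 20 mm at its +x end is only 30 mm wide), 85 g, green glaze on a terracotta body; origin at the centre of its underside, x along the 64 mm length, z up when glaze is up
- green4: piece of glazed roof tile, a flat slab 64 x 40 x 18 mm (the last 20 mm at its +x end is only 30 mm wide), 85 g, green glaze on a terracotta body; origin at the centre of its underside, x along the 64 mm length, z up when glaze is up
- amber1: piece of glazed roof tile, a flat slab 64 x 40 x 18 mm (the last 20 mm at its +x end is only 30 mm wide), 85 g, amber glaze on a terracotta body; origin at the centre of its underside, x along the 64 mm length, z up when glaze is up; may be absent
- amber2: piece of glazed roof tile, a flat slab 64 x 40 x 18 mm (the last 20 mm at its +x end is only 30 mm wide), 85 g, amber glaze on a terracotta body; origin at the centre of its underside, x along the 64 mm length, z up when glaze is up; may be absent
- amber3: piece of glazed roof tile, a flat slab 64 x 40 x 18 mm (the last 20 mm at its +x end is only 30 mm wide), 85 g, amber glaze on a terracotta body; origin at the centre of its underside, x along the 64 mm length, z up when glaze is up; may be absent
- feeder: fixed crusher feeder; origin on the bench under the centre of its tip tray, x points from the tray handle to the hopper. In this frame: blue plinth 200 x 150 mm and 88 mm high under the tray; steel hopper beyond it, inside x 105 to 273 mm, y +-90 mm, open at the top, side walls 130 mm and far wall 160 mm high; grey button pod 60 x 50 mm, 75 mm high, at x -30, y -125 mm
- hopper_floor (a point): centre of the hopper's inner floor, 12 mm above the bench; axes as the feeder's. The hopper rim on the tray side is 78 mm above this point
- tip_tray (a joint): tilt of the aluminium tip tray, rad: 0 level, grows as its handle is lifted, stop at 1.1; falls back level by its own weight (0.5 kg)
- tray_floor (a point): centre of the tray's inner floor (96 mm above the bench when level), turns with the tray; inside 200 mm along x by 150 mm along y, walls 40 mm high on three sides, 6 mm thick, open towards the hopper (+x)
- tray_handle (a point): middle of the red round handle bar, 14 mm thick, 110 mm long along the feeder's y, free to 42 mm from the tray's rear wall; 124 mm above the bench when level; best pinched from above across x
- tray_hinge (a point): the tray's hinge axis (along y), at the hopper edge, 92 mm above the bench; the handle is 248 mm from it towards -x and 32 mm above it when level
- start_button (a joint): travel of the green start button, m: 0 up, 0.008 fully down, sprung (5 N)
- start_button_top (a point): centre of the button's top face, 36 mm across; press straight down
- crate: fixed open wooden crate 220 x 180 x 60 mm, walls and floor 8 mm; origin at the centre of its underside, x along the 220 mm side
- crate_in (a point): centre of the crate's inner floor, 8 mm above the bench; axes as the crate's
- peach_vase: bystander: amber peach-shaped vase, 80 mm across, 96 mm tall; origin under its centre
- glaze_jar: bystander: green glaze jar with a white cap, 68 mm across, 90 mm tall; origin under its centre
- brush: bystander: brush lying on the bench, about 200 mm long; origin near its middle
Mind the look-alikes: they are no part of the job. Leave any purple look-alike of the green1 alone. Leave any pink look-alike of the amber3 alone.

How it is judged:
By the outcome, as a careful person would: the job done as asked, in the order asked, and still so for the second after the job is handed in, with the robot touching nothing.
Of amber1, amber2, amber3 only 1 to 3 are there at a start; the rules pass over those that are not, and their reading is None.
At some moment in a run one of green1, green2, green3, green4, amber1, amber2, amber3 may be knocked a few centimetres aside while the robot is not near it.
It also fails if it takes over 210 s, if anything falls off the work surface, if the arm or the gripper's body presses on something with over 40 N, if the wrist force passes 120 N, or if a joint passes its speed limit or range.

## Working session

There is one attempt and no reset: what is moved stays moved. The work goes in short steps, Python scripts to look and compute and a tool call to move; the robot and the scene stay as the last step left them, time stands still between calls to the robot, and variables do not carry over. Pictures are saved under pics/ and viewed, and the job is handed in when it is done.

Besides the shell and the picture viewer there is one more tool, called by a JSON object that holds its "method" and its "body", one argument or row to a line. servo_tool: Moves the arm, as the interface text tells. Its arguments: {"type":"object","properties":{"offset":{"type":"array","items":{"type":"array","items":{"type":"number"}}},"turn":{"type":"array","items":{"type":"number"}},"fingers":{"type":"array","items":{"type":"number"}},"grip_force":{"type":"number"}},"required":["offset","turn","fingers"]}

```bash
mkdir -p pics; python3 - <<'E'
from bench import r
import cv2
for n in("scene","top"):
    cv2.imwrite(f"pics/{n}0.png",r.capture(n)); print(r.camera_model(n))
print(r.state(), r.tcp_to_grasp)
E
```

```text
{'intrinsics': array([[465.12734013,   0.        , 317.12012858],
       [  0.        , 465.12734013, 246.8317404 ],
       [  0.        ,   0.        ,   1.        ]]), 'k1': -0.1251320142407808, 'rvec': array([ 2.0768141 ,  0.79887311, -0.38972939]), 'tvec': array([-0.47230923, -0.12311068,  1.74862207])}
{'intrinsics': array([[552.32889006,   0.        , 316.42977844],
       [  0.        , 552.32889006, 233.66593972],
       [  0.        ,   0.        ,   1.        ]]), 'k1': 0.022790644036417014, 'rvec': array([ 2.16106739, -2.14550468,  0.18083387]), 'tvec': array([0.03972572, 0.56443283, 1.28620203])}
{'time_s': 0.1, 'joints': array([6.68858773e+01, 1.79871172e+01, 2.58176472e+00, 7.46902905e+01,
       4.68646655e-04, 8.20009117e+01]), 'joint_vel': array([ 0.12980509, -0.09738769,  0.10175418,  0.12138276,  0.06959174,
       -0.03294853]), 'tau': array([ 1.84334465e-03, -4.81726277e+01,  2.99244654e+01,  1.27304738e-02,
       -1.83504580e-04, -5.85214011e-08]), 'position': array([0.14976337, 0.55467039, 0.23047965]), 'tool_rot': array([ -98.27983265,   89.90435582, -113.39486741]), 'force': array([-0.17114532, -0.53129789, -0.09106118]), 'moment': array([ 0.01096085, -0.04724757,  0.00844456]), 'gripper_width': 0.9999994130341933} 0.0187
```

View pics/scene0.png

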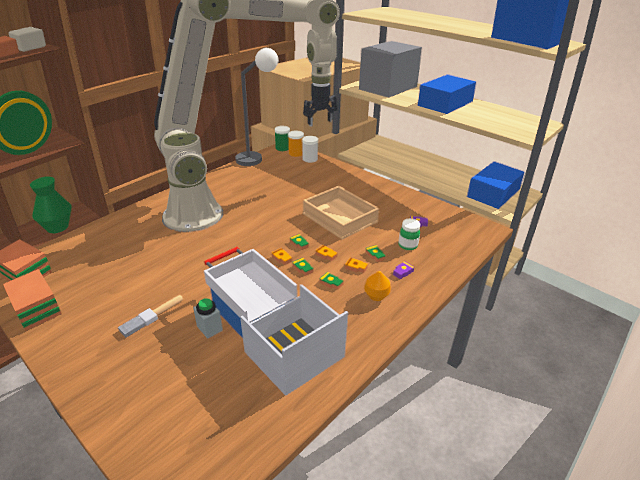

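View pics/top0.png

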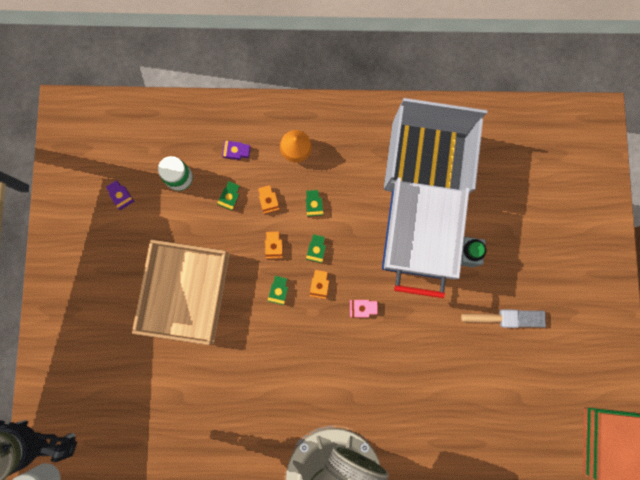

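```bash
cat > h.py <<'E'
import numpy as np, cv2
from bench import r
def pix2w(n,uv,z):
    c=r.camera_model(n);K=c['intrinsics'];d=np.array([c['k1'],0,0,0,0.])
    p=cv2.undistortPoints(np.array(uv,float).reshape(-1,1,2),K,d).reshape(-1,2)
    R=cv2.Rodrigues(c['rvec'])[0];t=c['tvec'];o=-R.T@t
    D=np.c_[p,np.ones(len(p))]@R
    return o+D*((z-o[2])/D[:,2])[:,None]
def w2pix(n,P):
    c=r.camera_model(n)
    return cv2.projectPoints(np.array(P,float).reshape(-1,1,3),c['rvec'],c['tvec'],c['intrinsics'],np.array([c['k1'],0,0,0,0.]))[0].reshape(-1,2)
def blobs(img,z=0.018):
    h=cv2.cvtColor(img,cv2.COLOR_BGR2HSV);out=[]
    for nm,lo,hi in(("green",50,80),("amber",11,20)):
        m=cv2.inRange(h,(lo,200 if nm=="amber" else 150,60 if nm=="green" else 190),(hi,255,255))
        k,l,s,c=cv2.connectedComponentsWithStats(m)
        for i in range(1,k):
            if s[i,4]>60:
                p=np.argwhere(l==i)[:,::-1]
                hull=cv2.convexHull(p.astype(np.int32)).reshape(-1,2)
                w=pix2w("top",hull,z)[:,:2]
                (cx,cy),(a,b),an=cv2.minAreaRect((w*1000).astype(np.float32))
                if a<b: an+=90;a,b=b,a
                out.append((nm,c[i].round(0),(round(cx/1000,4),round(cy/1000,4)),round(a),round(b),round(an),int(s[i,4])))
    return out
E
python3 - <<'E'
from h import *
im=r.capture("top")
for b in blobs(im):print(b)
c=cv2.resize(im[130:330,200:400],None,fx=3,fy=3,interpolation=cv2.INTER_CUBIC);cv2.imwrite("pics/c1.png",c)
c=cv2.resize(im[90:310,370:510],None,fx=2.7,fy=2.7,interpolation=cv2.INTER_CUBIC);cv2.imwrite("pics/c2.png",c)
E
```

```text
('green', array([180., 180.]), (0.7022, 0.3815), 61, 24, 133, 78)
('green', array([230., 193.]), (0.6666, 0.2564), 49, 36, 157, 190)
('green', array([313., 200.]), (0.6504, 0.0499), 48, 35, 1, 177)
('green', array([317., 246.]), (0.5376, 0.0421), 49, 35, 167, 186)
('green', array([476., 249.]), (0.5324, -0.3482), 39, 37, 117, 203)
('green', array([279., 287.]), (0.4353, 0.1328), 49, 34, 167, 195)
('green', array([614., 414.]), (0.1503, -0.6551), 108, 43, 107, 96)
('amber', array([289., 145.]), (0.7958, 0.1151), 70, 41, 178, 357)
('amber', array([267., 198.]), (0.6578, 0.1646), 54, 38, 15, 248)
('amber', array([273., 243.]), (0.5438, 0.1479), 54, 37, 1, 201)
```

View pics/c1.png

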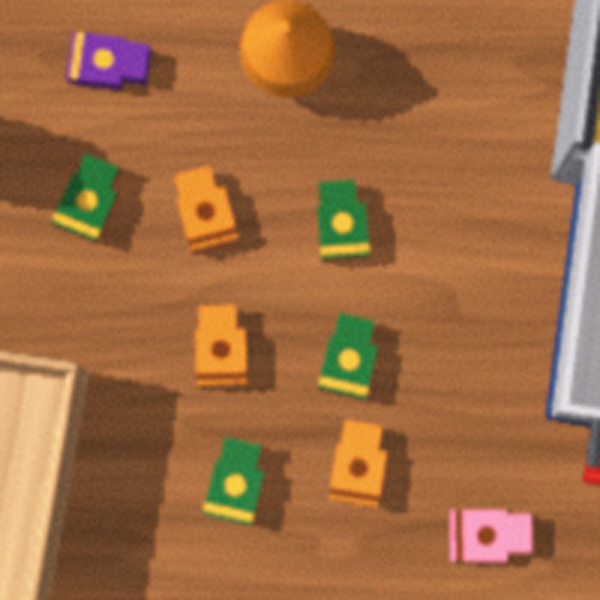

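View pics/c2.png

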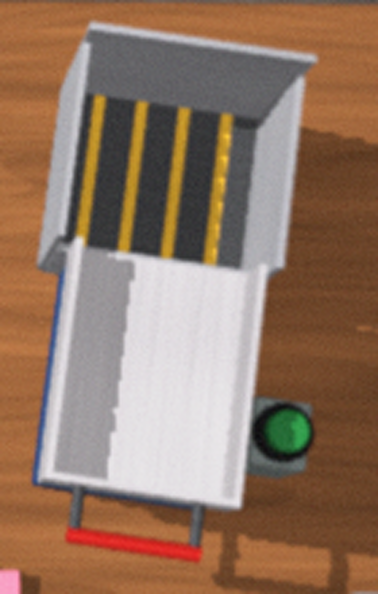

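Candidates, top picture. Green pieces: (229,195), (314,202), (316,248), (279,290). Amber pieces: (268,199), (273,245), (319,284). Look-alikes to avoid: purple (236,150) and (119,195), pink (363,308), green jar (175,173), amber vase (295,145), green button (476,250). The close crop confirms four greens with a yellow dot and band, and three ambers with a brown dot, all glaze up.

```bash
cat >> h.py <<'E'
def ends(seg):
    for nm,a,b in seg:
        p=pix2w("top",[a,b],.018)[:,:2]; v=p[0]-p[1]
        print(nm,"centre",p.mean(0).round(4),"len",np.linalg.norm(v).round(4),"yaw",np.degrees(np.arctan2(v[1],v[0])).round(1))
def tool():
    s=r.state();from scipy.spatial.transform import Rotation as R
    M=R.from_euler('xyz',s['tool_rot'],degrees=True).as_matrix()
    return s,M
def goto(xy=None,z=None,psi=None):
    """turn first, then shift needed (cm) in tool axes"""
    s,M=tool();P=s['position'];p0=np.degrees(np.arctan2(M[1,1],M[0,1]))
    t=0
    if psi is not None: t=-((psi-p0+90)%180-90)
    a=np.radians(p0-t);y=np.array([np.cos(a),np.sin(a)]);zz=np.array([np.sin(a),-np.cos(a)])
    d=(np.array(xy)-P[:2]) if xy is not None else np.zeros(2)
    print("t",round(s['time_s'],2),"pos",P.round(4),"psi",round(p0,1),"q",s['joints'].round(0),"grip",round(s['gripper_width'],3),"F",s['force'].round(1))
    print(" turn",round(t,1)," then shift y,z cm",(d@y*100).round(2),(d@zz*100).round(2)," x cm",None if z is None else round((P[2]-z)*100,2))
E
python3 - <<'E'
from h import *
S=[("gA",(100,160),(77,230)),("aA",(195,171),(213,243)),("gB",(337,182),(346,253)),("aB",(216,307),(221,384)),("gC",(354,318),(343,390)),("gD",(239,442),(229,516)),("aC",(363,424),(354,499))]
ends([(n,np.array(a)/3+[200,130],np.array(b)/3+[200,130]) for n,a,b in S])
hd=np.array([[67,537],[201,553]])/2.7+[370,90]
p=pix2w("top",hd,.128);print("handle",p,np.linalg.norm(p[1]-p[0]));v=p[0]-p[1];yaw=np.degrees(np.arctan2(v[1],v[0]))-90
print("yaw",yaw,"button",pix2w("top",[np.array([286,432])/2.7+[370,90]],.087))
# feeder origin: handle at x = 
c=p[:,:2].mean(0)
# tray wall tops z=.136+: rear corners outer, front
print("tray rear outer corners",pix2w("top",[np.array(q)/2.7+[370,90] for q in((36,480),(241,506))],.136), "front",pix2w("top",[np.array(q)/2.7+[370,90] for q in((70,238),(267,265))],.136))
k=pix2w("top",[(152,242),(228,250),(211,344),(134,335)],.06);print("crate",k,k.mean(0));print([np.linalg.norm(k[i]-k[i-1]) for i in range(4)])
v=k[0]-k[3];print(np.degrees(np.arctan2(v[1],v[0])))
goto()
E
```

```text
gA centre [0.6622 0.258 ] len 0.0613 yaw -16.2
aA centre [0.6531 0.1633] len 0.0623 yaw 14.8
gB centre [0.6454 0.0502] len 0.06 yaw 7.5
aB centre [0.5385 0.1494] len 0.0632 yaw 4.7
gC centre [0.5324 0.0438] len 0.0596 yaw -8.3
gD centre [0.4307 0.135 ] len 0.0596 yaw -6.8
aC centre [0.4454 0.0352] len 0.0606 yaw -6.6
handle [[ 0.42893184 -0.1290787   0.128     ]
 [ 0.41668825 -0.23903819  0.128     ]] 0.11063903246825388
yaw -6.353504958967406 button [[ 0.52225598 -0.32552587  0.087     ]]
tray rear outer corners [[ 0.47491717 -0.1030382   0.136     ]
 [ 0.45492184 -0.27101278  0.136     ]] front [[ 0.67899274 -0.13413268  0.136     ]
 [ 0.65735428 -0.29947179  0.136     ]]
crate [[0.53823444 0.42983227 0.06      ]
 [0.52073389 0.25182537 0.06      ]
 [0.30392338 0.28404656 0.06      ]
 [0.32364394 0.45968961 0.06      ]] [0.42163391 0.35634845 0.06      ]
[np.float64(0.21665766372110112), np.float64(0.17886509853078064), np.float64(0.21919170319714007), np.float64(0.17674666170459574)]
-7.921074500314185
t 0.15 pos [0.1498 0.5548 0.2306] psi 74.9 q [67. 18.  3. 75.  0. 82.] grip 0.999 F [ 0.3 -0.4 -0.3]
 turn 0  then shift y,z cm 0.0 0.0  x cm None
```

```bash
python3 -c "
from h import *
goto((.428,.1352),.05,83.2)"
```

```text
t 0.15 pos [0.1498 0.5548 0.2306] psi 74.9 q [67. 18.  3. 75.  0. 82.] grip 0.999 F [ 0.3 -0.4 -0.3]
 turn -8.3  then shift y,z cm -38.37 32.59  x cm 18.06
```

{"method": "servo_tool", "body": {
  "offset": [
    [0,0,0],
    [0,-3.84,3.26],
    [0,-3.84,3.26],
    [0,-3.84,3.26],
    [0,-3.84,3.26],
    [0,-3.84,3.26],
    [0,-3.84,3.26],
    [0,-3.84,3.26],
    [3,-3.84,3.26],
    [5,-3.84,3.26],
    [5,-3.81,3.25],
    [5,0,0]
  ],
  "turn": [-8.3,0,0,0,0,0,0,0,0,0,0,0],
  "fingers": [8,8,8,8,8,8,8,8,8,8,8,8],
  "grip_force": 50
}}

```text
time_s: 1.65
position: [0.424, 0.1432, 0.0623]
tool_rot: [8.4, 89.8, 1.3]
force: [-0.1, 1.0, -0.3]
gripper_width: 0.94
```

```bash
python3 -c "
from h import *
goto((.428,.1352),.003,83.2)
im=r.capture('top');cv2.imwrite('pics/a1.png',cv2.resize(im[130:330,200:400],None,fx=3,fy=3,interpolation=cv2.INTER_CUBIC))"
```

```text
t 1.65 pos [0.424  0.1432 0.0623] psi 82.9 q [  8.  11. -32.  47.  -0.  15.] grip 0.94 F [-0.1  1.  -0.3]
 turn -0.3  then shift y,z cm -0.74 0.49  x cm 5.93
```

View pics/a1.png

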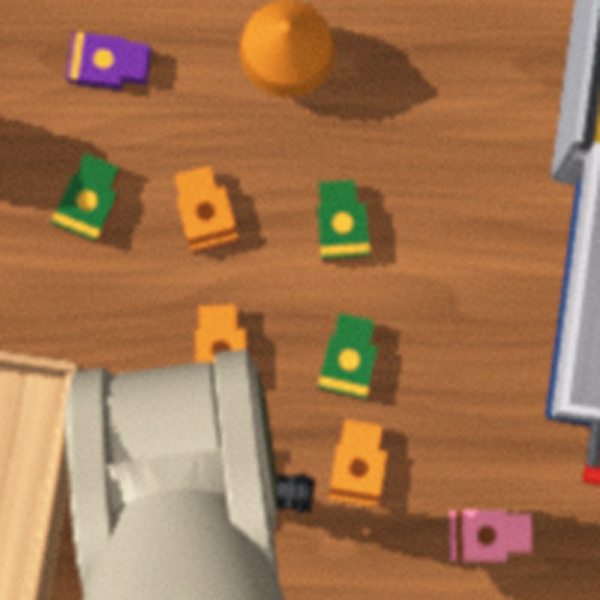

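{"method": "servo_tool", "body": {
  "offset": [
    [0,0,0],
    [0,0,0]
  ],
  "turn": [0,0],
  "fingers": [7,7]
}}

```text
time_s: 1.95
position: [0.4227, 0.146, 0.065]
tool_rot: [18.1, 89.8, 11.4]
force: [-0.1, -0.5, 0.9]
gripper_width: 0.818
```

```bash
python3 -c "
from h import *
goto((.428,.1352),.003,83.2)"
```

```text
t 1.95 pos [0.4227 0.146  0.065 ] psi 83.2 q [  9.  11. -32.  47.   0.  16.] grip 0.818 F [-0.1 -0.5  0.9]
 turn 0.0  then shift y,z cm -1.01 0.65  x cm 6.2
```

{"method": "servo_tool", "body": {
  "offset": [
    [0,-1.01,0.65],
    [1.5,0,0],
    [2.5,0,0],
    [2.2,0,0],
    [0,0,0]
  ],
  "turn": [0,0,0,0,0],
  "fingers": [7,7,7,7,7]
}}

```text
time_s: 2.58
position: [0.4265, 0.1343, 0.0011]
tool_rot: [-159.6, 89.9, -166.4]
force: [-1.5, 0.1, 0.1]
gripper_width: 0.818
```

```bash
python3 -c "
from h import *
goto((.428,.1352),.003,83.2)"
```

```text
t 2.58 pos [0.4265 0.1343 0.0011] psi 83.2 q [  7.  16. -36.  38.  -0.  14.] grip 0.818 F [-1.5  0.1  0.1]
 turn 0.0  then shift y,z cm 0.1 0.14  x cm -0.19
```

{"method": "servo_tool", "body": {
  "offset": [
    [0,0,0],
    [0,0,0],
    [0,0,0],
    [-2,0,0],
    [-4,0,0],
    [-5,0,0],
    [-5,0,0],
    [-4,0,0],
    [0,0,0],
    [0,0,0],
    [0,0,0],
    [0,0,0]
  ],
  "turn": [0,0,0,0,10,10,10,10,10,10,10,10],
  "fingers": [3,3,3,3,3,3,3,3,3,3,3,3]
}}

```text
time_s: 4.08
position: [0.4267, 0.1346, 0.202]
tool_rot: [95.7, 89.9, 8.5]
force: [0.5, 0.1, -1.1]
gripper_width: 0.462
```

```bash
python3 -c "
from h import *
goto((.514,-.2306),.102,-6.8)"
```

```text
t 4.08 pos [0.4267 0.1346 0.202 ] psi 2.9 q [  7.   4. -18.  67.   0.  94.] grip 0.462 F [ 0.5  0.1 -1.1]
 turn 9.7  then shift y,z cm 12.99 35.23  x cm 10.0
```

{"method": "servo_tool", "body": {
  "offset": [
    [0,0,0],
    [0,0.8,2],
    [0,1.4,3.9],
    [0,1.4,3.9],
    [0,1.4,3.9],
    [0,1.4,3.9],
    [0,1.4,3.9],
    [0,1.4,3.9],
    [0,1.4,3.9],
    [0,1.4,3.9],
    [0,1,2],
    [0,0,0]
  ],
  "turn": [9.7,0,0,0,0,0,0,0,0,0,0,0],
  "fingers": [3,3,3,3,3,3,3,3,3,3,3,3]
}}

```text
time_s: 5.58
position: [0.5162, -0.2315, 0.2015]
tool_rot: [65.9, 89.9, -30.7]
force: [-0.0, 0.2, 0.1]
gripper_width: 0.465
```

```bash
python3 -c "
from h import *
goto((.514,-.2306),.102,-6.8)
im=r.capture('top');cv2.imwrite('pics/a2.png',im)"
```

```text
t 5.58 pos [ 0.5162 -0.2315  0.2015] psi -6.6 q [-32.  17.  -2.  70.   0.  64.] grip 0.465 F [-0.   0.2  0.1]
 turn 0.2  then shift y,z cm -0.23 -0.06  x cm 9.95
```

View pics/a2.png

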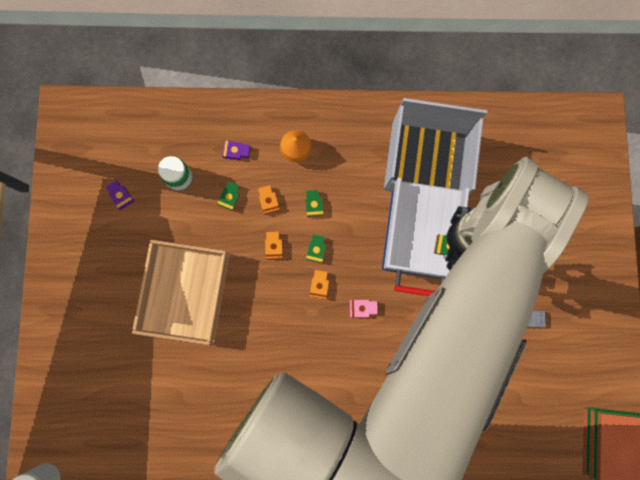

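{"method": "servo_tool", "body": {
  "offset": [
    [1,-0.2,0],
    [3,0,0],
    [3,0,0],
    [2,0,0],
    [1.2,0,0],
    [0,0,0],
    [0,0,0],
    [0,0,0],
    [-2,0,0],
    [-4,0,0],
    [-4,0,0],
    [-1,0,0]
  ],
  "turn": [0,0,0,0,0,0,0,0,0,0,0,0],
  "fingers": [3,3,3,3,3,3,5.5,5.5,5.5,5.5,5.5,7]
}}

```text
time_s: 7.12
position: [0.5155, -0.2306, 0.2124]
tool_rot: [65.5, 89.7, -31.0]
force: [0.3, -0.1, 0.4]
gripper_width: 0.816
```

```bash
python3 -c "
from h import *
goto((.530,.0441),.05,81.7)"
```

```text
t 7.12 pos [ 0.5155 -0.2306  0.2124] psi -6.5 q [-32.  17.  -2.  71.   0.  64.] grip 0.816 F [ 0.3 -0.1  0.4]
 turn -88.2  then shift y,z cm 27.39 -2.53  x cm 16.24
```

```bash
cat >> h.py <<'E'
def plan(xy,psi,z,n=11,rows_down=0):
    """combined move; ease-in; z change spread over last rows_down rows (or all)"""
    s,M=tool();P=s['position'];p0=np.degrees(np.arctan2(M[1,1],M[0,1]))
    t=-((psi-p0+90)%180-90)
    w=np.ones(n);w[0]=.6;w[-1]=.5;w/=w.sum()
    wz=w.copy()
    if rows_down: wz=np.zeros(n);wz[-rows_down:]=1/rows_down
    d=np.array(xy)-P[:2];a=p0;O=[];T=[];lost=0
    for i in range(n):
        f=w[i];q=np.radians(a);y=np.array([np.cos(q),np.sin(q)]);zz=np.array([np.sin(q),-np.cos(q)])
        O.append([round((P[2]-z)*100*wz[i],1),round(d@y*100*f,1),round(d@zz*100*f,1)]);tt=round(np.clip(t*f,-10.7,10.7),1);T.append(float(tt));a-=tt
    print("t",round(s['time_s'],2),P.round(4),"psi",round(p0,1),"grip",round(s['gripper_width'],3));print([[float(x) for x in o] for o in O]);print(T)
E
python3 -c "
from h import *
plan((.530,.0441),81.7,.06,11,6)"
```

```text
t 7.12 [ 0.5155 -0.2306  0.2124] psi -6.5 grip 0.816
[[0.0, -0.1, -1.6], [0.0, 0.1, -2.7], [0.0, 0.5, -2.7], [0.0, 0.9, -2.6], [0.0, 1.3, -2.4], [2.5, 1.6, -2.2], [2.5, 1.9, -1.9], [2.5, 2.2, -1.6], [2.5, 2.4, -1.3], [2.5, 2.6, -0.9], [2.5, 1.3, -0.2]]
[-5.2, -8.7, -8.7, -8.7, -8.7, -8.7, -8.7, -8.7, -8.7, -8.7, -4.4]
```

{"method": "servo_tool", "body": {
  "offset": [
    [0,-0.1,-1.6],
    [0,0.1,-2.7],
    [0,0.5,-2.7],
    [0,0.9,-2.6],
    [0,1.3,-2.4],
    [2.5,1.6,-2.2],
    [2.5,1.9,-1.9],
    [2.5,2.2,-1.6],
    [2.5,2.4,-1.3],
    [2.5,2.6,-0.9],
    [2.5,1.3,-0.2],
    [0,0,0]
  ],
  "turn": [-5.2,-8.7,-8.7,-8.7,-8.7,-8.7,-8.7,-8.7,-8.7,-8.7,-4.4,0],
  "fingers": [7,7,7,7,7,7,7,7,7,7,7,7]
}}

```text
time_s: 8.62
position: [0.5258, 0.0454, 0.0568]
tool_rot: [-175.7, 89.7, 175.8]
force: [0.0, 0.5, 0.9]
gripper_width: 0.818
```

```bash
python3 -c "
from h import *
goto((.530,.0441),.001,81.7)
im=r.capture('top');cv2.imwrite('pics/a3.png',im)
cv2.imwrite('pics/a3s.png',r.capture('scene')[180:330,180:440])"
```

```text
t 8.62 pos [0.5258 0.0454 0.0568] psi 81.4 q [ -4.  20. -21.  50.   0.   5.] grip 0.818 F [0.  0.5 0.9]
 turn -0.3  then shift y,z cm -0.07 0.44  x cm 5.58
```

View pics/a3.png

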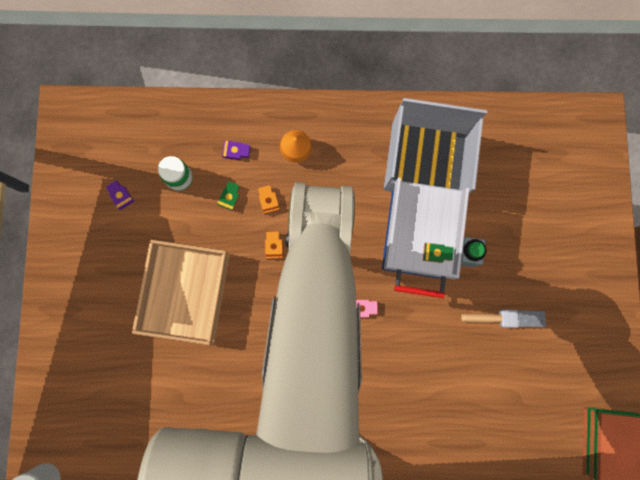

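{"method": "servo_tool", "body": {
  "offset": [
    [0,0,0.5],
    [2.2,0,0],
    [2.3,0,0],
    [1.2,0,0],
    [0,0,0],
    [0,0,0],
    [0,0,0],
    [0,0,0],
    [-2,0,0],
    [-4,0,0],
    [-5,0,0],
    [-5,0,0]
  ],
  "turn": [-0.3,0,0,0,0,0,0,0,0,0,0,0],
  "fingers": [7,7,7,7,7,3,3,3,3,3,3,3]
}}

```text
time_s: 10.22
position: [0.533, 0.0438, 0.164]
tool_rot: [23.6, 90.0, 15.3]
force: [1.2, -0.7, -1.0]
gripper_width: 0.461
```

```bash
python3 -c "
from h import *
plan((.5224,-.161),-6.8,.21,11)"
```

```text
t 10.22 [0.533  0.0438 0.164 ] psi 81.7 grip 0.461
[[-0.3, -1.2, 0.1], [-0.5, -2.0, 0.4], [-0.5, -1.9, 0.7], [-0.5, -1.8, 1.0], [-0.5, -1.6, 1.2], [-0.5, -1.4, 1.5], [-0.5, -1.2, 1.7], [-0.5, -0.9, 1.8], [-0.5, -0.6, 1.9], [-0.5, -0.3, 2.0], [-0.2, -0.0, 1.0]]
[5.3, 8.8, 8.8, 8.8, 8.8, 8.8, 8.8, 8.8, 8.8, 8.8, 4.4]
```

{"method": "servo_tool", "body": {
  "offset": [
    [-2,-1.2,0.1],
    [-2.6,-2,0.4],
    [0,-1.9,0.7],
    [0,-1.8,1],
    [0,-1.6,1.2],
    [0,-1.4,1.5],
    [0,-1.2,1.7],
    [0,-0.9,1.8],
    [0,-0.6,1.9],
    [0,-0.3,2],
    [0,0,1],
    [0,0,0]
  ],
  "turn": [5.3,8.8,8.8,8.8,8.8,8.8,8.8,8.8,8.8,8.8,4.4,0],
  "fingers": [3,3,3,3,3,3,3,3,3,3,3,3]
}}

```text
time_s: 11.72
position: [0.5238, -0.1615, 0.2083]
tool_rot: [92.8, 90.0, -4.5]
force: [-0.1, 0.8, -1.2]
gripper_width: 0.458
```

```bash
python3 -c "
from h import *
goto((.5224,-.161),.100,-6.8)"
```

```text
t 11.72 pos [ 0.5238 -0.1615  0.2083] psi -7.2 q [-26.  15.  -4.  71.   0.  72.] grip 0.458 F [-0.1  0.8 -1.2]
 turn -0.4  then shift y,z cm -0.15 -0.03  x cm 10.83
```

{"method": "servo_tool", "body": {
  "offset": [
    [1.5,-0.1,0],
    [3,0,0],
    [3,0,0],
    [2,0,0],
    [1.4,0,0],
    [0,0,0],
    [0,0,0],
    [0,0,0],
    [-2,0,0],
    [-4,0,0],
    [-4,0,0],
    [-1,0,0]
  ],
  "turn": [0,0,0,0,0,0,0,0,0,0,0,0],
  "fingers": [3,3,3,3,3,3,5.5,5.5,5.5,5.5,5.5,7]
}}

```text
time_s: 13.22
position: [0.5245, -0.1615, 0.2122]
tool_rot: [73.2, 89.7, -24.0]
force: [0.9, 0.1, 0.6]
gripper_width: 0.817
```

```bash
python3 -c "
from h import *
plan((.643,.0500),97.5,.06,11,5)"
```

```text
t 13.22 [ 0.5245 -0.1615  0.2122] psi -7.2 grip 0.817
[[0.0, 0.5, -1.3], [0.0, 0.7, -2.3], [0.0, 0.4, -2.4], [0.0, 0.1, -2.4], [0.0, -0.2, -2.4], [0.0, -0.5, -2.3], [3.0, -0.8, -2.3], [3.0, -1.1, -2.1], [3.0, -1.4, -2.0], [3.0, -1.6, -1.8], [3.0, -0.9, -0.8]]
[4.5, 7.5, 7.5, 7.5, 7.5, 7.5, 7.5, 7.5, 7.5, 7.5, 3.7]
```

```bash
sed -i 's/^    t=-((psi-p0+90)%180-90)$/    t=-(psi-p0)/' h.py; python3 -c "
from h import *
plan((.643,.0500),97.5,.06,11,5)"
```

```text
t 13.22 [ 0.5245 -0.1615  0.2122] psi -7.2 grip 0.817
[[0.0, 0.5, -1.3], [0.0, 1.1, -2.1], [0.0, 1.5, -1.9], [0.0, 1.8, -1.6], [0.0, 2.1, -1.2], [0.0, 2.3, -0.8], [3.0, 2.4, -0.4], [3.0, 2.4, 0.0], [3.0, 2.4, 0.5], [3.0, 2.2, 0.9], [3.0, 1.0, 0.6]]
[-6.2, -10.4, -10.4, -10.4, -10.4, -10.4, -10.4, -10.4, -10.4, -10.4, -5.2]
```

{"method": "servo_tool", "body": {
  "offset": [
    [0,0.5,-1.3],
    [0,1.1,-2.1],
    [0,1.5,-1.9],
    [0,1.8,-1.6],
    [0,2.1,-1.2],
    [0,2.3,-0.8],
    [3,2.4,-0.4],
    [3,2.4,0],
    [3,2.4,0.5],
    [3,2.2,0.9],
    [3,1,0.6],
    [0,0,0]
  ],
  "turn": [-6.2,-10.4,-10.4,-10.4,-10.4,-10.4,-10.4,-10.4,-10.4,-10.4,-5.2,0],
  "fingers": [7,7,7,7,7,7,7,7,7,7,7,7]
}}

```text
time_s: 14.72
position: [0.639, 0.0518, 0.0554]
tool_rot: [169.2, 89.6, 177.0]
force: [0.3, 0.3, 0.8]
gripper_width: 0.821
```

```bash
python3 -c "
from h import *
goto((.643,.05),.001,97.5)
im=r.capture('top');cv2.imwrite('pics/a4.png',im)"
```

```text
t 14.72 pos [0.639  0.0518 0.0554] psi 97.8 q [ -3.  31.  -3.  57.   0. -10.] grip 0.821 F [0.3 0.3 0.8]
 turn 0.3  then shift y,z cm -0.23 0.38  x cm 5.44
```

View pics/a4.png

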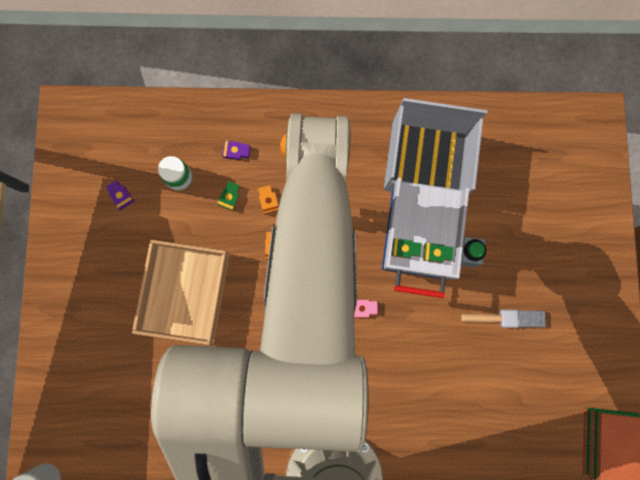

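{"method": "servo_tool", "body": {
  "offset": [
    [0,-0.2,0.4],
    [2.2,0,0],
    [2.2,0,0],
    [1.1,0,0],
    [0,0,0],
    [0,0,0],
    [0,0,0],
    [0,0,0],
    [-2,0,0],
    [-4,0,0],
    [-5,0,0],
    [-5,0,0]
  ],
  "turn": [0,0,0,0,0,0,0,0,0,0,0,0],
  "fingers": [7,7,7,7,7,3,3,3,3,3,3,3]
}}

```text
time_s: 16.27
position: [0.6454, 0.0495, 0.1653]
tool_rot: [165.5, 90.0, 173.3]
force: [0.9, 0.1, -1.6]
gripper_width: 0.453
```

```bash
python3 -c "
from h import *
plan((.59,-.204),-6.8,.21,11)"
```

```text
t 16.27 [0.6454 0.0495 0.1653] psi 97.8 grip 0.453
[[-0.3, -1.4, -0.5], [-0.4, -2.5, -0.6], [-0.4, -2.6, -0.2], [-0.4, -2.6, 0.3], [-0.4, -2.5, 0.8], [-0.4, -2.3, 1.2], [-0.4, -2.0, 1.6], [-0.4, -1.7, 1.9], [-0.4, -1.3, 2.2], [-0.4, -0.9, 2.4], [-0.2, -0.2, 1.3]]
[6.2, 10.4, 10.4, 10.4, 10.4, 10.4, 10.4, 10.4, 10.4, 10.4, 5.2]
```

{"method": "servo_tool", "body": {
  "offset": [
    [-2,-1.4,-0.5],
    [-2.8,-2.5,-0.6],
    [0,-2.6,-0.2],
    [0,-2.6,0.3],
    [0,-2.5,0.8],
    [0,-2.3,1.2],
    [0,-2,1.6],
    [0,-1.7,1.9],
    [0,-1.3,2.2],
    [0,-0.9,2.4],
    [0,-0.2,1.3],
    [0,0,0]
  ],
  "turn": [6.2,10.4,10.4,10.4,10.4,10.4,10.4,10.4,10.4,10.4,5.2,0],
  "fingers": [3,3,3,3,3,3,3,3,3,3,3,3]
}}

```text
time_s: 17.77
position: [0.5906, -0.206, 0.2119]
tool_rot: [-118.1, 90.0, 144.7]
force: [-0.8, 0.2, -1.2]
gripper_width: 0.45
```

```bash
python3 -c "
from h import *
goto((.59,-.204),.100,-6.8)"
```

```text
t 17.77 pos [ 0.5906 -0.206   0.2119] psi -7.2 q [-27.  24.   9.  75.   0.  71.] grip 0.45 F [-0.8  0.2 -1.2]
 turn -0.4  then shift y,z cm -0.08 -0.19  x cm 11.19
```

{"method": "servo_tool", "body": {
  "offset": [
    [1.5,0,0],
    [3,0,0],
    [3,0,0],
    [2.4,0,0],
    [1.3,0,0],
    [0,0,0],
    [0,0,0],
    [0,0,0],
    [-2,0,0],
    [-4,0,0],
    [-4,0,0],
    [-2,0,0]
  ],
  "turn": [0,0,0,0,0,0,0,0,0,0,0,0],
  "fingers": [3,3,3,3,3,3,5.5,5.5,5.5,5.5,5.5,7]
}}

```text
time_s: 19.27
position: [0.592, -0.2055, 0.2225]
tool_rot: [72.9, 89.8, -24.3]
force: [1.2, 0.2, 1.2]
gripper_width: 0.818
```

```bash
python3 -c "
from h import *
im=r.capture('top');cv2.imwrite('pics/a5.png',im)
plan((.4228,-.184),-6.8,.21,8)"
```

```text
t 19.32 [ 0.5927 -0.2058  0.2247] psi -7.2 grip 0.822
[[0.1, -1.4, -0.0], [0.2, -2.4, -0.0], [0.2, -2.4, -0.0], [0.2, -2.4, -0.0], [0.2, -2.4, -0.0], [0.2, -2.4, -0.0], [0.2, -2.4, -0.0], [0.1, -1.2, -0.0]]
[-0.0, -0.1, -0.1, -0.1, -0.1, -0.1, -0.1, -0.0]
```

View pics/a5.png

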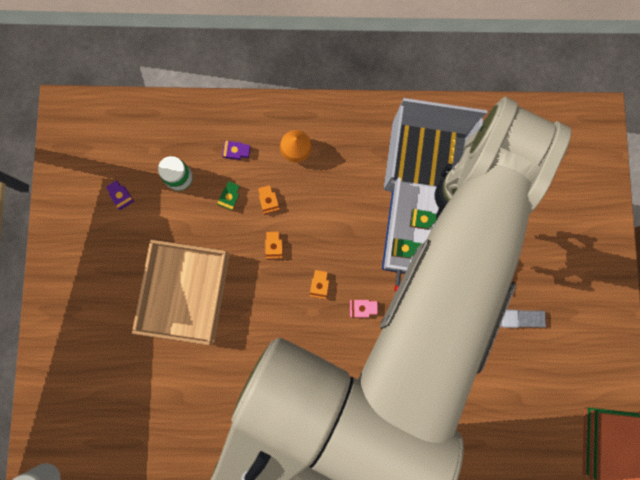

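{"method": "servo_tool", "body": {
  "offset": [
    [0,-1.4,0],
    [0,-2.5,0],
    [0,-2.5,0],
    [0,-2.5,0],
    [0,-2.5,0],
    [0,-2.5,0],
    [0,-2.4,0],
    [0,-1.2,0],
    [0,0,0]
  ],
  "turn": [0,0,0,0,0,0,0,-0.4,0],
  "fingers": [4,4,4,4,4,3.6,3.6,3.6,3.6]
}}

```text
time_s: 20.45
position: [0.4171, -0.1831, 0.2199]
tool_rot: [115.7, 90.0, 18.9]
force: [0.7, 0.2, -0.0]
gripper_width: 0.422
```

```bash
python3 -c "
from h import *
goto((.4228,-.184),.106,-6.8)"
```

```text
t 20.45 pos [ 0.4171 -0.1831  0.2199] psi -6.8 q [-34.   5. -15.  70.   0.  63.] grip 0.422 F [ 0.7  0.2 -0. ]
 turn -0.0  then shift y,z cm 0.58 0.02  x cm 11.39
```

{"method": "servo_tool", "body": {
  "offset": [
    [0,0.6,0],
    [1.5,0,0],
    [3,0,0],
    [3,0,0],
    [2.5,0,0],
    [1.4,0,0],
    [0,0,0],
    [0,0,0],
    [0,0,0],
    [0,0,0]
  ],
  "turn": [0,0,0,0,0,0,0,0,0,0],
  "fingers": [3.6,3.6,3.6,3.6,3.6,3.6,3.6,0.5,0.5,0.5],
  "grip_force": 60
}}

```text
time_s: 21.7
position: [0.425, -0.1844, 0.1071]
tool_rot: [83.2, 89.8, -13.7]
force: [5.6, 0.4, -1.4]
gripper_width: 0.142
```

```bash
python3 -c "
from h import *
goto((.4228,-.184),.106,-6.8)
im=r.capture('top');cv2.imwrite('pics/a6.png',cv2.resize(im[80:320,340:560],None,fx=2.5,fy=2.5))"
```

```text
t 21.7 pos [ 0.425  -0.1844  0.1071] psi -6.8 q [-33.  10. -26.  54.   0.  63.] grip 0.142 F [ 5.6  0.4 -1.4]
 turn -0.0  then shift y,z cm -0.23 -0.01  x cm 0.11
```

View pics/a6.png

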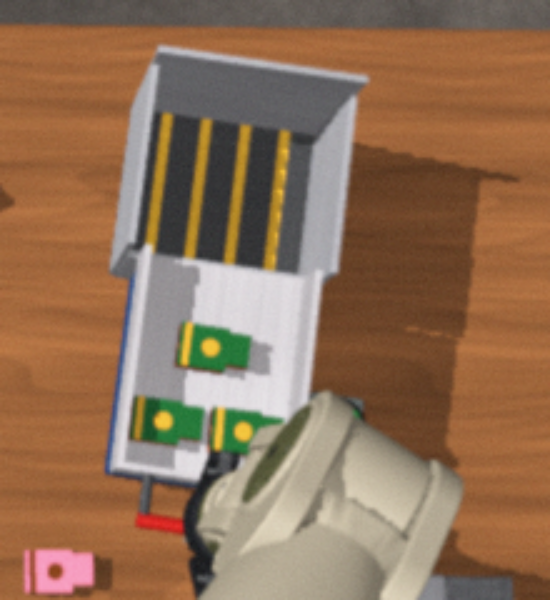

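```bash
cat >> h.py <<'E'
X=lambda a:-.248*np.cos(a)+.032*np.sin(a)
Z=lambda a:.248*np.sin(a)+.032*np.cos(a)
def arc(a0,a1,n):
    a=np.linspace(a0,a1,n+1);print([[round(float(-(Z(q)-Z(p))*100),2),round(float((X(q)-X(p))*100),2),0] for p,q in zip(a,a[1:])])
def theta(): # from z & x of TCP relative to grasp start (.425,-.1844,.1071)
    s=r.state();p=s['position'];dz=p[2]-.1071;u=np.array([np.cos(np.radians(-6.8)),np.sin(np.radians(-6.8))])
    dx=(p[:2]-[.424,-.1844])@u
    az=np.linspace(0,1.15,1151);th=az[np.argmin(abs(Z(az)-.032-dz))]
    print("t",s['time_s'],"dz",dz.round(4),"dx",dx.round(4),"theta z",th,"expected dx",(X(th)+.248).round(4),"F",s['force'].round(1),"grip",s['gripper_width'])
E
python3 -c "
from h import *
arc(0,.5,11)"
```

```text
[[-1.12, 0.17, 0], [-1.11, 0.22, 0], [-1.1, 0.27, 0], [-1.09, 0.32, 0], [-1.07, 0.37, 0], [-1.06, 0.42, 0], [-1.04, 0.47, 0], [-1.01, 0.51, 0], [-0.99, 0.56, 0], [-0.96, 0.6, 0], [-0.93, 0.65, 0]]
```

{"method": "servo_tool", "body": {
  "offset": [
    [-1.12,0.17,0],
    [-1.11,0.22,0],
    [-1.1,0.27,0],
    [-1.09,0.32,0],
    [-1.07,0.37,0],
    [-1.06,0.42,0],
    [-1.04,0.47,0],
    [-1.01,0.51,0],
    [-0.99,0.56,0],
    [-0.96,0.6,0],
    [-0.93,0.65,0],
    [0,0,0]
  ],
  "turn": [0,0,0,0,0,0,0,0,0,0,0,0],
  "fingers": [0.5,0.5,0.5,0.5,0.5,0.5,0.5,0.5,0.5,0.5,0.5,0.5]
}}

```text
time_s: 23.25
position: [0.4676, -0.1905, 0.2215]
tool_rot: [-39.0, 89.8, -135.9]
force: [-2.7, -5.5, -2.2]
gripper_width: 0.138
```

```bash
python3 -c "
from h import *
theta();arc(.49,1.06,11)
im=r.capture('top');cv2.imwrite('pics/a7.png',cv2.resize(im[80:320,340:560],None,fx=2.5,fy=2.5))"
```

```text
t 23.25 dz 0.1144 dx 0.044 theta z 0.497 expected dx 0.0453 F [-2.7 -5.5 -2.2] grip 0.1379675240736672
[[-1.04, 0.78, 0], [-0.99, 0.83, 0], [-0.95, 0.88, 0], [-0.9, 0.93, 0], [-0.85, 0.97, 0], [-0.8, 1.02, 0], [-0.75, 1.06, 0], [-0.69, 1.1, 0], [-0.63, 1.13, 0], [-0.58, 1.16, 0], [-0.51, 1.19, 0]]
```

View pics/a7.png

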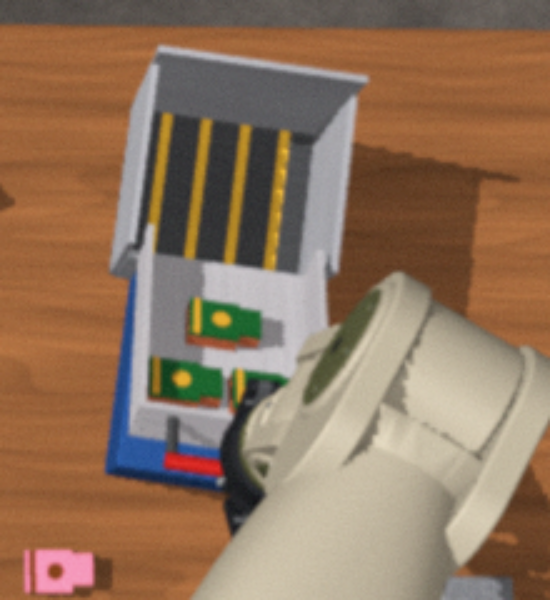

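Tracking the arc exactly at 0.5 rad; pieces have not slid yet. Continuing.

{"method": "servo_tool", "body": {
  "offset": [
    [-1.04,0.78,0],
    [-0.99,0.83,0],
    [-0.95,0.88,0],
    [-0.9,0.93,0],
    [-0.85,0.97,0],
    [-0.8,1.02,0],
    [-0.75,1.06,0],
    [-0.69,1.1,0],
    [-0.63,1.13,0],
    [-0.58,1.16,0],
    [-0.5,1.15,0],
    [0,0,0]
  ],
  "turn": [0,0,0,0,0,0,0,0,0,0,0,0],
  "fingers": [0.5,0.5,0.5,0.5,0.5,0.5,0.5,0.5,0.5,0.5,0.5,0.5]
}}

```text
time_s: 24.8
position: [0.5761, -0.2058, 0.3117]
tool_rot: [2.5, 89.5, -94.5]
force: [-10.1, -9.3, 13.4]
gripper_width: 0.136
```

```bash
python3 -c "
from h import *
theta()
im=r.capture('top');cv2.imwrite('pics/a8.png',cv2.resize(im[80:320,340:560],None,fx=2.5,fy=2.5))"
```

```text
t 24.8 dz 0.2046 dx 0.1535 theta z 1.113 expected dx 0.1671 F [-10.1  -9.3  13.4] grip 0.1356818473505976
```

View pics/a8.png

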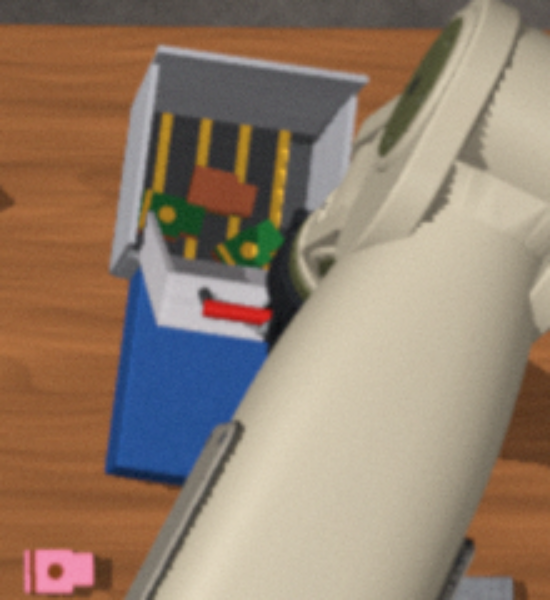

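{"method": "servo_tool", "body": {
  "offset": [
    [0,0,0],
    [0,0,0],
    [0,0,0],
    [0,0,0]
  ],
  "turn": [0,0,0,0],
  "fingers": [0.5,0.5,0.5,0.5]
}}

```text
time_s: 25.35
position: [0.5754, -0.2057, 0.3114]
tool_rot: [-1.1, 89.5, -98.1]
force: [-8.7, -8.4, 13.1]
gripper_width: 0.14
```

```bash
python3 -c "
from h import *
theta();arc(1.05,.52,11)
im=r.capture('top');cv2.imwrite('pics/a9.png',cv2.resize(im[80:320,340:560],None,fx=2.5,fy=2.5))"
```

```text
t 25.35 dz 0.2043 dx 0.1529 theta z 1.109 expected dx 0.1661 F [-8.7 -8.4 13.1] grip 0.13966352800190635
[[0.49, -1.1, 0], [0.54, -1.08, 0], [0.59, -1.05, 0], [0.64, -1.02, 0], [0.69, -0.99, 0], [0.74, -0.95, 0], [0.78, -0.92, 0], [0.82, -0.88, 0], [0.87, -0.84, 0], [0.91, -0.79, 0], [0.94, -0.75, 0]]
```

View pics/a9.png

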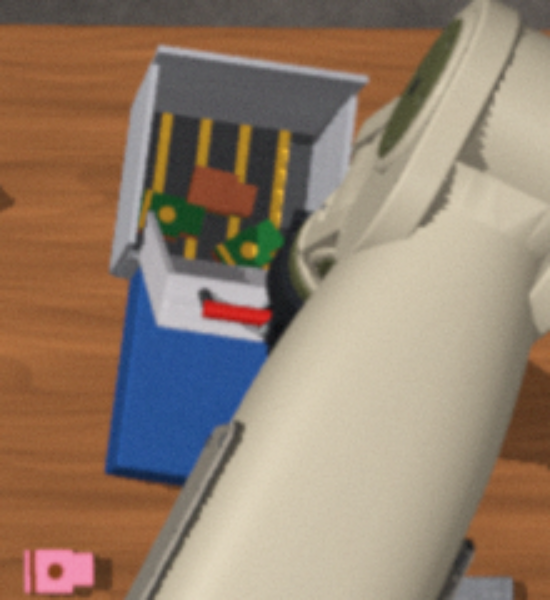

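{"method": "servo_tool", "body": {
  "offset": [
    [0.49,-1.1,0],
    [0.54,-1.08,0],
    [0.59,-1.05,0],
    [0.64,-1.02,0],
    [0.69,-0.99,0],
    [0.74,-0.95,0],
    [0.78,-0.92,0],
    [0.82,-0.88,0],
    [0.87,-0.84,0],
    [0.91,-0.79,0],
    [0.94,-0.75,0],
    [0,0,0]
  ],
  "turn": [0,0,0,0,0,0,0,0,0,0,0,0],
  "fingers": [0.5,0.5,0.5,0.5,0.5,0.5,0.5,0.5,0.5,0.5,0.5,0.5]
}}

```text
time_s: 26.9
position: [0.472, -0.1904, 0.2279]
tool_rot: [-67.4, 89.7, -164.3]
force: [-6.0, -2.1, 1.9]
gripper_width: 0.136
```

```bash
python3 -c "
from h import *
theta();arc(.5,.02,11)"
```

```text
t 26.9 dz 0.1208 dx 0.0484 theta z 0.529 expected dx 0.05 F [-6.  -2.1  1.9] grip 0.1363407970776814
[[0.9, -0.62, 0], [0.92, -0.58, 0], [0.95, -0.54, 0], [0.97, -0.5, 0], [0.99, -0.46, 0], [1.01, -0.41, 0], [1.03, -0.37, 0], [1.04, -0.32, 0], [1.06, -0.28, 0], [1.07, -0.23, 0], [1.08, -0.18, 0]]
```

{"method": "servo_tool", "body": {
  "offset": [
    [0.9,-0.63,0],
    [0.92,-0.59,0],
    [0.95,-0.54,0],
    [0.97,-0.5,0],
    [0.99,-0.46,0],
    [1.01,-0.41,0],
    [1.03,-0.37,0],
    [1.04,-0.32,0],
    [1.06,-0.28,0],
    [1.07,-0.23,0],
    [1.08,-0.18,0],
    [0.5,0,0]
  ],
  "turn": [0,0,0,0,0,0,0,0,0,0,0,0],
  "fingers": [0.5,0.5,0.5,0.5,0.5,0.5,0.5,0.5,0.5,0.5,0.5,0.5]
}}

```text
time_s: 28.4
position: [0.4258, -0.1835, 0.1115]
tool_rot: [-93.9, 89.5, 169.2]
force: [-10.9, -0.7, 1.8]
gripper_width: 0.142
```

```bash
python3 -c "
from h import *
theta()"
```

```text
t 28.4 dz 0.0044 dx 0.0016 theta z 0.018000000000000002 expected dx 0.0006 F [-10.9  -0.7   1.8] grip 0.14182484504634157
```

{"method": "servo_tool", "body": {
  "offset": [
    [0,0,0],
    [0,0,0],
    [0,0,0],
    [-1.5,0,0],
    [-3,0,0],
    [-4,0,0],
    [-3,0,0],
    [0,0,0]
  ],
  "turn": [0,0,0,0,0,0,0,0],
  "fingers": [3.4,3.4,3.4,3.4,3.4,3.4,3.4,3.4]
}}

```text
time_s: 29.4
position: [0.4319, -0.1857, 0.231]
tool_rot: [64.9, 89.6, -31.9]
force: [0.7, -0.1, -0.2]
gripper_width: 0.4
```

```bash
python3 -c "
from h import *
goto((.5225,-.324),.11)
im=r.capture('top');cv2.imwrite('pics/b1.png',im)
cv2.imwrite('pics/b1s.png',cv2.resize(r.capture('scene')[170:400,100:440],None,fx=2,fy=2))"
```

```text
t 29.4 pos [ 0.4319 -0.1857  0.231 ] psi -6.8 q [-33.   6. -12.  71.   0.  64.] grip 0.4 F [ 0.7 -0.1 -0.2]
 turn 0  then shift y,z cm 10.64 12.66  x cm 12.1
```

View pics/b1.png

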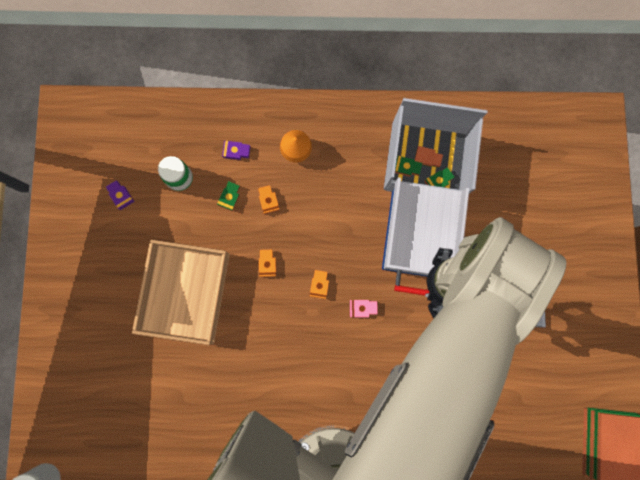

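View pics/b1s.png

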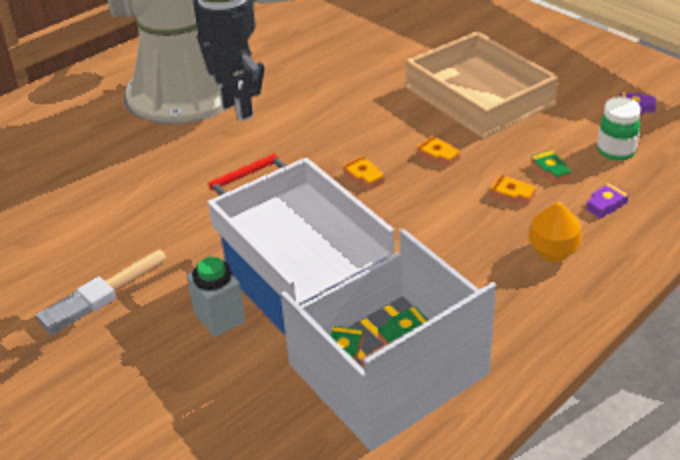

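{"method": "servo_tool", "body": {
  "offset": [
    [0,0.8,1],
    [0,1.6,1.9],
    [0,1.6,1.9],
    [0,1.6,1.9],
    [0,1.6,1.9],
    [0,1.6,1.9],
    [0,1.6,1.9],
    [0,0.6,0.6],
    [3,0,0],
    [4,0,0],
    [3,0,0],
    [0,0,0]
  ],
  "turn": [0,0,0,0,0,0,0,0,0,0,0,0],
  "fingers": [0,0,0,0,0,0,0,0,0,0,0,0]
}}

```text
time_s: 31.0
position: [0.5219, -0.325, 0.1242]
tool_rot: [-123.8, 89.6, 139.4]
force: [-0.1, -0.2, 0.8]
gripper_width: 0.001
```

```bash
python3 -c "
from h import *
goto((.5225,-.324),.09)"
```

```text
t 31.0 pos [ 0.5219 -0.325   0.1242] psi -6.8 q [-39.  25.  -2.  63.   0.  57.] grip 0.001 F [-0.1 -0.2  0.8]
 turn 0  then shift y,z cm 0.05 -0.11  x cm 3.42
```

{"method": "servo_tool", "body": {
  "offset": [
    [1.5,0,0],
    [1.3,0,0],
    [0,0,0]
  ],
  "turn": [0,0,0],
  "fingers": [0,0,0]
}}

```text
time_s: 31.38
position: [0.5238, -0.3267, 0.0989]
tool_rot: [-131.3, 90.0, 131.9]
force: [-0.2, 1.1, 1.7]
gripper_width: 0.0
```

{"method": "servo_tool", "body": {
  "offset": [
    [0.4,0,0],
    [0.3,0,0],
    [0,0,0]
  ],
  "turn": [0,0,0],
  "fingers": [0,0,0]
}}

```text
time_s: 31.75
position: [0.5242, -0.3269, 0.0928]
tool_rot: [68.7, 90.0, -28.1]
force: [-1.1, 1.0, 3.8]
gripper_width: -0.001
```

{"method": "servo_tool", "body": {
  "offset": [
    [0.3,0,0],
    [0.2,0,0],
    [0,0,0]
  ],
  "turn": [0,0,0],
  "fingers": [0,0,0]
}}

```text
time_s: 32.12
position: [0.5243, -0.3271, 0.0908]
tool_rot: [54.9, 89.8, -41.9]
force: [-5.1, 4.1, 21.9]
gripper_width: 0.001
```

{"method": "servo_tool", "body": {
  "offset": [
    [-1,0,0],
    [-3,0,0],
    [-4,0,0],
    [-4,0,0],
    [0,0,0],
    [0,0,0]
  ],
  "turn": [0,0,0,0,0,0],
  "fingers": [0,0,0,0,7,7]
}}

```text
time_s: 32.88
position: [0.5238, -0.3268, 0.2065]
tool_rot: [-130.6, 90.0, 132.6]
force: [-0.3, 0.5, 0.5]
gripper_width: 0.42
```

```bash
python3 -c "
from h import *
im=r.capture('top');cv2.imwrite('pics/b2.png',cv2.resize(im[130:330,200:400],None,fx=3,fy=3,interpolation=cv2.INTER_CUBIC))
plan((.443,.0352),83.4,.06,12,4)"
```

```text
t 32.92 [ 0.5235 -0.3265  0.2059] psi -6.8 grip 0.509
[[0.0, -0.7, -1.9], [0.0, -0.8, -3.2], [0.0, -0.4, -3.3], [0.0, 0.1, -3.3], [0.0, 0.6, -3.3], [0.0, 1.0, -3.2], [0.0, 1.5, -3.0], [0.0, 1.9, -2.8], [3.6, 2.2, -2.5], [3.6, 2.6, -2.1], [3.6, 2.8, -1.7], [3.6, 1.5, -0.7]]
[-4.9, -8.1, -8.1, -8.1, -8.1, -8.1, -8.1, -8.1, -8.1, -8.1, -8.1, -4.1]
```

View pics/b2.png

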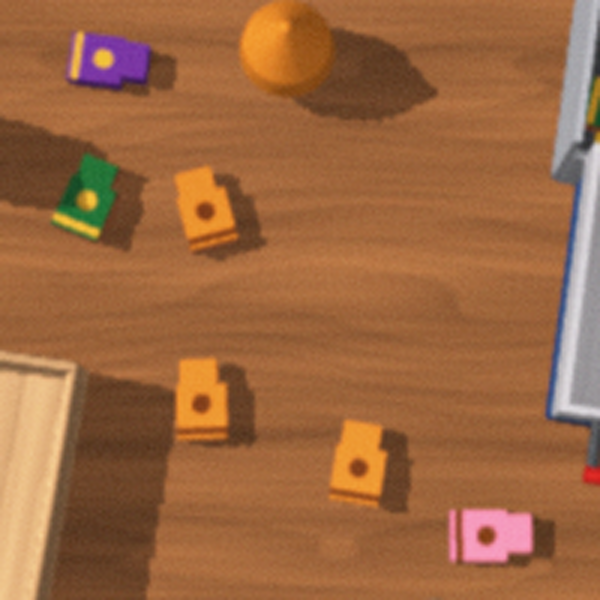

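{"method": "servo_tool", "body": {
  "offset": [
    [0,-0.7,-1.9],
    [0,-0.8,-3.2],
    [0,-0.4,-3.3],
    [0,0.1,-3.3],
    [0,0.6,-3.3],
    [0,1,-3.2],
    [0,1.5,-3],
    [0,1.9,-2.8],
    [3.6,2.2,-2.5],
    [3.6,2.6,-2.1],
    [3.6,2.8,-1.7],
    [3.6,1.5,-0.7]
  ],
  "turn": [-4.9,-8.1,-8.1,-8.1,-8.1,-8.1,-8.1,-8.1,-8.1,-8.1,-8.1,-4.1],
  "fingers": [6.5,6.5,6.5,6.5,6.5,6.5,6.5,6.5,6.5,6.5,6.5,6.5]
}}

```text
time_s: 34.42
position: [0.4411, 0.0357, 0.061]
tool_rot: [174.7, 89.8, 168.1]
force: [1.1, 0.1, -0.6]
gripper_width: 0.757
```

{"method": "servo_tool", "body": {
  "offset": [
    [0,0,0]
  ],
  "turn": [0],
  "fingers": [6.5]
}}

```text
time_s: 34.55
position: [0.4388, 0.0354, 0.0601]
tool_rot: [-179.3, 89.5, 174.0]
force: [-0.8, 0.9, -0.3]
gripper_width: 0.76
```

```bash
python3 -c "
from h import *
goto((.443,.0352),.001,83.4)
ends([('aB',np.array((198,360))/3+[200,130],np.array((203,438))/3+[200,130])])"
```

```text
t 34.55 pos [0.4388 0.0354 0.0601] psi 83.3 q [ -6.  11. -32.  47.   0.   1.] grip 0.76 F [-0.8  0.9 -0.3]
 turn -0.1  then shift y,z cm 0.03 0.42  x cm 5.91
aB centre [0.4949 0.1631] len 0.0634 yaw 4.7
```

{"method": "servo_tool", "body": {
  "offset": [
    [0,0,0.4],
    [2.2,0,0],
    [2.4,0,0],
    [1.4,0,0],
    [0,0,0],
    [0,0,0],
    [0,0,0],
    [0,0,0],
    [-2,0,0],
    [-4,0,0],
    [-4,0,0],
    [-3,0,0]
  ],
  "turn": [0,0,0,0,0,0,0,0,0,0,0,0],
  "fingers": [6.5,6.5,6.5,6.5,6.5,3,3,3,3,3,3,3]
}}

```text
time_s: 36.05
position: [0.4478, 0.0337, 0.1358]
tool_rot: [2.4, 89.9, -4.4]
force: [-0.5, 0.2, -1.5]
gripper_width: 0.449
```

```bash
python3 -c "
from h import *
plan((.3682,.3268),82.5,.13,9)"
```

```text
t 36.05 [0.4478 0.0337 0.1358] psi 83.2 grip 0.449
[[0.0, 2.1, -0.8], [0.1, 3.5, -1.4], [0.1, 3.5, -1.4], [0.1, 3.5, -1.4], [0.1, 3.5, -1.4], [0.1, 3.5, -1.4], [0.1, 3.5, -1.4], [0.1, 3.5, -1.4], [0.0, 1.7, -0.7]]
[0.1, 0.1, 0.1, 0.1, 0.1, 0.1, 0.1, 0.1, 0.0]
```

{"method": "servo_tool", "body": {
  "offset": [
    [0,2.1,-0.8],
    [0,3.5,-1.4],
    [0,3.5,-1.4],
    [0,3.5,-1.4],
    [0,3.5,-1.4],
    [0,3.5,-1.4],
    [0,3.5,-1.4],
    [0,3.5,-1.4],
    [0,2,-0.8],
    [0,0,0]
  ],
  "turn": [0.7,0,0,0,0,0,0,0,0,0],
  "fingers": [3,3,3,3,3,3,3,3,3,3]
}}

```text
time_s: 37.3
position: [0.3709, 0.3333, 0.1339]
tool_rot: [39.6, 89.9, 32.3]
force: [-0.4, -0.7, -1.3]
gripper_width: 0.452
```

```bash
python3 -c "
from h import *
goto((.3682,.3268),.012,82.5)"
```

```text
t 37.3 pos [0.3709 0.3333 0.1339] psi 82.6 q [ 33.  13. -19.  59.  -0.  40.] grip 0.452 F [-0.4 -0.7 -1.3]
 turn 0.1  then shift y,z cm -0.68 -0.18  x cm 12.19
```

{"method": "servo_tool", "body": {
  "offset": [
    [2,-0.6,-0.2],
    [4,0,0],
    [3.5,0,0],
    [1.6,0,0],
    [0.9,0,0],
    [0,0,0],
    [0,0,0],
    [0,0,0],
    [-2,0,0],
    [-4,0,0],
    [-4,0,0],
    [-2,0,0]
  ],
  "turn": [0,0,0,0,0,0,0,0,0,0,0,0],
  "fingers": [3,3,3,3,3,3,5.2,5.2,5.2,5.2,6.5,6.5]
}}

```text
time_s: 38.8
position: [0.3699, 0.3264, 0.1365]
tool_rot: [35.4, 89.8, 27.8]
force: [0.0, -0.1, -0.4]
gripper_width: 0.762
```

```bash
python3 -c "
from h import *
im=r.capture('top');cv2.imwrite('pics/b3.png',im)
plan((.4925,.1631),94.7,.06,10,4)"
```

```text
t 38.85 [0.3708 0.327  0.1383] psi 82.4 grip 0.757
[[0.0, -1.0, 0.9], [0.0, -1.6, 1.5], [0.0, -1.7, 1.5], [0.0, -1.7, 1.5], [0.0, -1.7, 1.4], [0.0, -1.8, 1.4], [2.0, -1.8, 1.3], [2.0, -1.8, 1.3], [2.0, -1.9, 1.3], [2.0, -0.9, 0.6]]
[-0.8, -1.3, -1.3, -1.3, -1.3, -1.3, -1.3, -1.3, -1.3, -0.7]
```

View pics/b3.png

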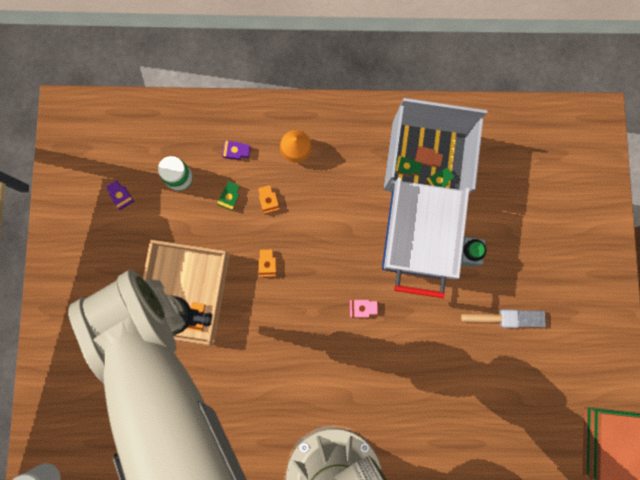

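{"method": "servo_tool", "body": {
  "offset": [
    [0,-1,0.9],
    [0,-1.6,1.5],
    [0,-1.7,1.6],
    [0,-1.7,1.6],
    [0,-1.7,1.5],
    [0,-1.8,1.5],
    [2,-1.8,1.4],
    [2,-1.8,1.4],
    [2,-1.9,1.3],
    [2,-1,0.6],
    [0,0,0]
  ],
  "turn": [-0.8,-1.3,-1.3,-1.3,-1.3,-1.3,-1.3,-1.3,-1.3,-1.1,0],
  "fingers": [6.5,6.5,6.5,6.5,6.5,6.5,6.5,6.5,6.5,6.5,6.5]
}}

```text
time_s: 40.22
position: [0.4943, 0.1597, 0.0519]
tool_rot: [-173.6, 89.8, -169.0]
force: [-1.2, -0.5, -0.3]
gripper_width: 0.76
```

```bash
python3 -c "
from h import *
goto((.4925,.1631),.001,94.7)"
```

```text
t 40.23 pos [0.4943 0.1597 0.0519] psi 94.6 q [  9.  19. -22.  49.  -0.   4.] grip 0.76 F [-1.2 -0.5 -0.3]
 turn -0.1  then shift y,z cm 0.35 -0.15  x cm 5.09
```

{"method": "servo_tool", "body": {
  "offset": [
    [0,0.4,-0.1],
    [2.2,0,0],
    [2,0,0],
    [1,0,0],
    [0,0,0],
    [0,0,0],
    [0,0,0],
    [0,0,0],
    [-2,0,0],
    [-4,0,0],
    [-4,0,0],
    [-3,0,0]
  ],
  "turn": [0,0,0,0,0,0,0,0,0,0,0,0],
  "fingers": [6.5,6.5,6.5,6.5,6.5,3,3,3,3,3,3,3]
}}

```text
time_s: 41.72
position: [0.4947, 0.1652, 0.1336]
tool_rot: [7.8, 89.9, 12.6]
force: [0.6, 0.6, -0.3]
gripper_width: 0.454
```

```bash
python3 -c "
from h import *
plan((.3776,.3982),82.5,.13,9)"
```

```text
t 41.73 [0.4947 0.1652 0.1336] psi 94.8 grip 0.454
[[0.0, 1.8, -0.7], [0.0, 3.0, -1.2], [0.0, 2.9, -1.3], [0.0, 2.9, -1.4], [0.0, 2.9, -1.5], [0.0, 2.8, -1.6], [0.0, 2.8, -1.6], [0.0, 2.7, -1.7], [0.0, 1.3, -0.9]]
[0.9, 1.5, 1.5, 1.5, 1.5, 1.5, 1.5, 1.5, 0.8]
```

{"method": "servo_tool", "body": {
  "offset": [
    [0,1.8,-0.7],
    [0,3,-1.2],
    [0,2.9,-1.3],
    [0,2.9,-1.4],
    [0,2.9,-1.5],
    [0,2.8,-1.6],
    [0,2.8,-1.6],
    [0,2.7,-1.7],
    [0,1.4,-0.9],
    [0,0,0]
  ],
  "turn": [0.9,1.5,1.5,1.5,1.5,1.5,1.5,1.5,0.8,0],
  "fingers": [3,3,3,3,3,3,3,3,3,3]
}}

```text
time_s: 42.98
position: [0.3768, 0.3996, 0.1316]
tool_rot: [44.5, 90.0, 37.2]
force: [0.2, -0.1, -1.4]
gripper_width: 0.454
```

```bash
python3 -c "
from h import *
goto((.3776,.3982),.012,82.5)"
```

```text
t 42.98 pos [0.3768 0.3996 0.1316] psi 82.7 q [ 38.  18. -12.  60.  -0.  46.] grip 0.454 F [ 0.2 -0.1 -1.4]
 turn 0.2  then shift y,z cm -0.13 0.1  x cm 11.96
```

{"method": "servo_tool", "body": {
  "offset": [
    [2,-0.2,0],
    [4,0,0],
    [3.5,0,0],
    [1.5,0,0],
    [0.8,0,0],
    [0,0,0],
    [0,0,0],
    [0,0,0],
    [-2,0,0],
    [-4,0,0],
    [-4,0,0],
    [-2,0,0]
  ],
  "turn": [0,0,0,0,0,0,0,0,0,0,0,0],
  "fingers": [3,3,3,3,3,3,5,5,5,5,6.5,6.5]
}}

```text
time_s: 44.48
position: [0.3782, 0.3979, 0.1367]
tool_rot: [45.7, 89.7, 38.3]
force: [0.8, -0.3, -0.3]
gripper_width: 0.76
```

```bash
python3 -c "
from h import *
im=r.capture('top');cv2.imwrite('pics/b4.png',im)
plan((.651,.1627),104.8,.06,12,4)"
```

```text
t 44.52 [0.379  0.3985 0.1387] psi 82.6 grip 0.764
[[0.0, -1.1, 1.6], [0.0, -1.8, 2.7], [0.0, -1.9, 2.6], [0.0, -2.0, 2.5], [0.0, -2.1, 2.5], [0.0, -2.2, 2.4], [0.0, -2.3, 2.3], [0.0, -2.4, 2.2], [2.0, -2.4, 2.1], [2.0, -2.5, 2.1], [2.0, -2.6, 2.0], [2.0, -1.3, 0.9]]
[-1.2, -2.0, -2.0, -2.0, -2.0, -2.0, -2.0, -2.0, -2.0, -2.0, -2.0, -1.0]
```

View pics/b4.png

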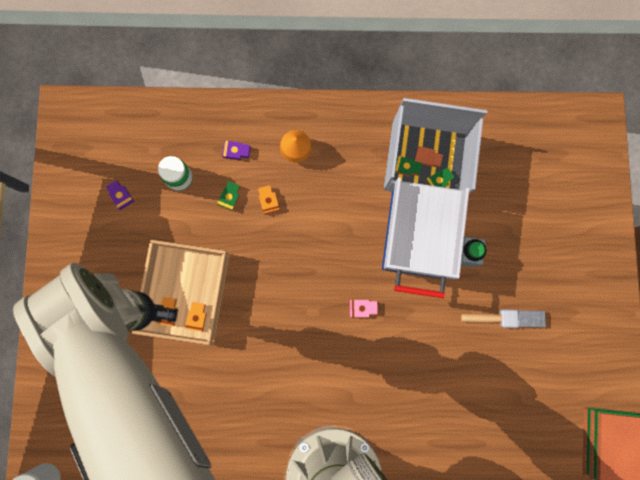

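{"method": "servo_tool", "body": {
  "offset": [
    [0,-1.1,1.6],
    [0,-1.8,2.7],
    [0,-1.9,2.6],
    [0,-2,2.6],
    [0,-2.1,2.5],
    [0,-2.2,2.4],
    [0,-2.3,2.3],
    [0,-2.4,2.2],
    [2,-2.4,2.1],
    [2,-2.5,2.1],
    [2,-2.6,2],
    [1.5,-1.2,1]
  ],
  "turn": [-1.2,-2,-2,-2,-2,-2,-2,-2,-2,-2,-2,-1],
  "fingers": [6.5,6.5,6.5,6.5,6.5,6.5,6.5,6.5,6.5,6.5,6.5,6.5]
}}

```text
time_s: 46.02
position: [0.6517, 0.1619, 0.057]
tool_rot: [168.1, 90.0, -177.1]
force: [-0.1, 0.1, -0.3]
gripper_width: 0.76
```

{"method": "servo_tool", "body": {
  "offset": [
    [0,0,0]
  ],
  "turn": [0],
  "fingers": [6.5]
}}

```text
time_s: 46.15
position: [0.6502, 0.1626, 0.0566]
tool_rot: [166.4, 89.8, -178.9]
force: [-0.3, -0.4, -0.3]
gripper_width: 0.758
```

```bash
python3 -c "
from h import *
goto((.651,.1627),.001,104.8)"
```

```text
t 46.15 pos [0.6502 0.1626 0.0566] psi 104.7 q [ 7. 34.  2. 59.  0. -8.] grip 0.758 F [-0.3 -0.4 -0.3]
 turn -0.1  then shift y,z cm -0.01 0.08  x cm 5.56
```

{"method": "servo_tool", "body": {
  "offset": [
    [1,0,0.1],
    [2.2,0,0],
    [1.6,0,0],
    [0.8,0,0],
    [0,0,0],
    [0,0,0],
    [0,0,0],
    [0,0,0],
    [-2,0,0],
    [-4,0,0],
    [-4,0,0],
    [-3,0,0]
  ],
  "turn": [0,0,0,0,0,0,0,0,0,0,0,0],
  "fingers": [6.5,6.5,6.5,6.5,6.5,3,3,3,3,3,3,3]
}}

```text
time_s: 47.65
position: [0.6523, 0.1634, 0.1343]
tool_rot: [-4.1, 89.9, 10.7]
force: [0.4, -0.9, -0.8]
gripper_width: 0.452
```

```bash
python3 -c "
from h import *
plan((.4768,.3852),82.5,.13,11)"
```

```text
t 47.65 [0.6523 0.1634 0.1343] psi 104.8 grip 0.452
[[0.0, 1.5, -0.7], [0.0, 2.5, -1.2], [0.0, 2.5, -1.3], [0.0, 2.4, -1.4], [0.0, 2.4, -1.5], [0.0, 2.3, -1.6], [0.0, 2.3, -1.6], [0.0, 2.2, -1.7], [0.0, 2.1, -1.8], [0.0, 2.1, -1.9], [0.0, 1.0, -1.0]]
[1.3, 2.2, 2.2, 2.2, 2.2, 2.2, 2.2, 2.2, 2.2, 2.2, 1.1]
```

{"method": "servo_tool", "body": {
  "offset": [
    [0,1.5,-0.7],
    [0,2.5,-1.2],
    [0,2.5,-1.3],
    [0,2.4,-1.4],
    [0,2.4,-1.5],
    [0,2.3,-1.6],
    [0,2.3,-1.6],
    [0,2.2,-1.7],
    [0,2.1,-1.8],
    [0,2.1,-1.9],
    [0,1.1,-1],
    [0,0,0]
  ],
  "turn": [1.3,2.2,2.2,2.2,2.2,2.2,2.2,2.2,2.2,2.2,1.1,0],
  "fingers": [3,3,3,3,3,3,3,3,3,3,3,3]
}}

```text
time_s: 49.15
position: [0.4746, 0.3855, 0.1323]
tool_rot: [-138.8, 90.0, -146.1]
force: [-0.2, 0.4, -1.5]
gripper_width: 0.447
```

```bash
python3 -c "
from h import *
goto((.4768,.3852),.012,82.5)"
```

```text
t 49.15 pos [0.4746 0.3855 0.1323] psi 82.7 q [32. 24. -2. 64. -0. 39.] grip 0.447 F [-0.2  0.4 -1.5]
 turn 0.2  then shift y,z cm 0.0 0.22  x cm 12.03
```

{"method": "servo_tool", "body": {
  "offset": [
    [2,0,0],
    [4,0,0],
    [3.5,0,0],
    [1.5,0,0],
    [0.8,0,0],
    [0,0,0],
    [0,0,0],
    [0,0,0],
    [-2,0,0],
    [-4,0,0],
    [-4,0,0],
    [-2,0,0]
  ],
  "turn": [0,0,0,0,0,0,0,0,0,0,0,0],
  "fingers": [3,3,3,3,3,3,5,5,5,5,6.5,6.5]
}}

```text
time_s: 50.65
position: [0.4767, 0.3858, 0.1381]
tool_rot: [39.6, 89.7, 32.2]
force: [0.6, 0.0, -0.4]
gripper_width: 0.763
```

```bash
python3 -c "
from h import *
im=r.capture('top');cv2.imwrite('pics/b5.png',im)
plan((.660,.2585),73.8,.06,10,3)"
```

```text
t 50.7 [0.4775 0.3863 0.1401] psi 82.6 grip 0.762
[[0.0, -0.7, 1.3], [0.0, -1.1, 2.2], [0.0, -1.1, 2.2], [0.0, -1.0, 2.2], [0.0, -1.0, 2.2], [0.0, -1.0, 2.3], [0.0, -0.9, 2.3], [2.7, -0.9, 2.3], [2.7, -0.8, 2.3], [2.7, -0.4, 1.2]]
[0.6, 1.0, 1.0, 1.0, 1.0, 1.0, 1.0, 1.0, 1.0, 0.5]
```

View pics/b5.png

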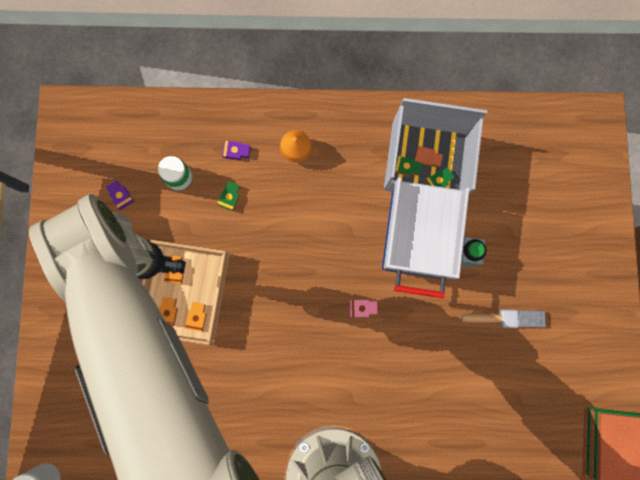

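{"method": "servo_tool", "body": {
  "offset": [
    [0,-0.7,1.3],
    [0,-1.1,2.2],
    [0,-1.1,2.2],
    [0,-1,2.2],
    [0,-1,2.2],
    [0,-1,2.3],
    [0,-0.9,2.3],
    [2.7,-0.9,2.3],
    [2.7,-0.8,2.3],
    [2.7,-0.4,1.2],
    [0,0,0],
    [0,0,0]
  ],
  "turn": [0.6,1,1,1,1,1,1,1,1,0.5,0,0],
  "fingers": [6.5,6.5,6.5,6.5,6.5,6.5,6.5,6.5,6.5,6.5,6.5,6.5]
}}

```text
time_s: 52.2
position: [0.6591, 0.2567, 0.0542]
tool_rot: [61.0, 90.0, 44.5]
force: [-0.3, 0.2, -0.0]
gripper_width: 0.765
```

```bash
python3 -c "
from h import *
goto((.660,.2585),.001,73.8)"
```

```text
t 52.2 pos [0.6591 0.2567 0.0542] psi 73.5 q [15. 38.  9. 61.  0. 31.] grip 0.765 F [-0.3  0.2 -0. ]
 turn -0.3  then shift y,z cm 0.2 0.03  x cm 5.32
```

{"method": "servo_tool", "body": {
  "offset": [
    [1,0.2,0],
    [2.2,0,0],
    [1.4,0,0],
    [0.7,0,0],
    [0,0,0],
    [0,0,0],
    [0,0,0],
    [0,0,0],
    [-2,0,0],
    [-4,0,0],
    [-4,0,0],
    [-3,0,0]
  ],
  "turn": [0,0,0,0,0,0,0,0,0,0,0,0],
  "fingers": [6.5,6.5,6.5,6.5,6.5,3,3,3,3,3,3,3]
}}

```text
time_s: 53.7
position: [0.6596, 0.2585, 0.1321]
tool_rot: [30.9, 89.9, 14.4]
force: [0.4, 0.7, -0.7]
gripper_width: 0.458
```

```bash
python3 -c "
from h import *
plan((.4674,.3138),82.5,.13,9)"
```

```text
t 53.7 [0.6596 0.2585 0.1321] psi 73.5 grip 0.458
[[0.0, -0.0, -1.5], [0.0, 0.0, -2.5], [0.0, 0.1, -2.5], [0.0, 0.1, -2.5], [0.0, 0.2, -2.5], [0.0, 0.2, -2.5], [0.0, 0.2, -2.5], [0.0, 0.3, -2.5], [0.0, 0.2, -1.2]]
[-0.7, -1.1, -1.1, -1.1, -1.1, -1.1, -1.1, -1.1, -0.6]
```

{"method": "servo_tool", "body": {
  "offset": [
    [0,0,-1.5],
    [0,0,-2.5],
    [0,0.1,-2.5],
    [0,0.1,-2.5],
    [0,0.2,-2.5],
    [0,0.2,-2.5],
    [0,0.2,-2.5],
    [0,0.3,-2.5],
    [0,0.2,-1.3],
    [0,0,0]
  ],
  "turn": [-0.7,-1.1,-1.1,-1.1,-1.1,-1.1,-1.1,-1.1,-0.6,0],
  "fingers": [3,3,3,3,3,3,3,3,3,3]
}}

```text
time_s: 54.95
position: [0.4633, 0.3155, 0.1305]
tool_rot: [-61.7, 90.0, -69.2]
force: [0.4, 0.3, 0.0]
gripper_width: 0.456
```

```bash
python3 -c "
from h import *
goto((.4674,.3138),.012,82.5)"
```

```text
t 54.95 pos [0.4633 0.3155 0.1305] psi 82.5 q [ 26.  19. -10.  61.  -0.  34.] grip 0.456 F [0.4 0.3 0. ]
 turn 0.0  then shift y,z cm -0.11 0.42  x cm 11.85
```

{"method": "servo_tool", "body": {
  "offset": [
    [2,-0.1,0.4],
    [4,0,0],
    [3.3,0,0],
    [1.5,0,0],
    [0.8,0,0],
    [0,0,0],
    [0,0,0],
    [0,0,0],
    [-2,0,0],
    [-4,0,0],
    [-4,0,0],
    [-2,0,0]
  ],
  "turn": [0,0,0,0,0,0,0,0,0,0,0,0],
  "fingers": [3,3,3,3,3,3,5,5,5,5,6.5,6.5]
}}

```text
time_s: 56.45
position: [0.4701, 0.3147, 0.1385]
tool_rot: [32.3, 89.6, 24.8]
force: [0.7, -0.3, -0.8]
gripper_width: 0.761
```

{"method": "servo_tool", "body": {
  "offset": [
    [-3,0,0],
    [-4,-1,-1],
    [0,-3,-1],
    [0,-4,-1],
    [0,-4,-1],
    [0,-4,-1],
    [0,-4,-1],
    [0,0,0]
  ],
  "turn": [0,0,0,0,0,0,0,0],
  "fingers": [6.5,6.5,6.5,6.5,6.5,6.5,6.5,6.5]
}}

```text
time_s: 57.45
position: [0.3821, 0.1216, 0.2059]
tool_rot: [7.4, 89.8, -0.3]
force: [0.3, 0.4, 1.1]
gripper_width: 0.76
```

```bash
python3 -c "
from h import *
goto()
cv2.imwrite('pics/e1.png',r.capture('top'))
cv2.imwrite('pics/e1s.png',cv2.resize(r.capture('scene')[170:400,100:440],None,fx=2,fy=2))"
```

```text
t 57.45 pos [0.3821 0.1216 0.2059] psi 82.3 q [  6.  -1. -23.  67.  -0.  14.] grip 0.76 F [0.3 0.4 1.1]
 turn 0  then shift y,z cm 0.0 0.0  x cm None
```

View pics/e1.png

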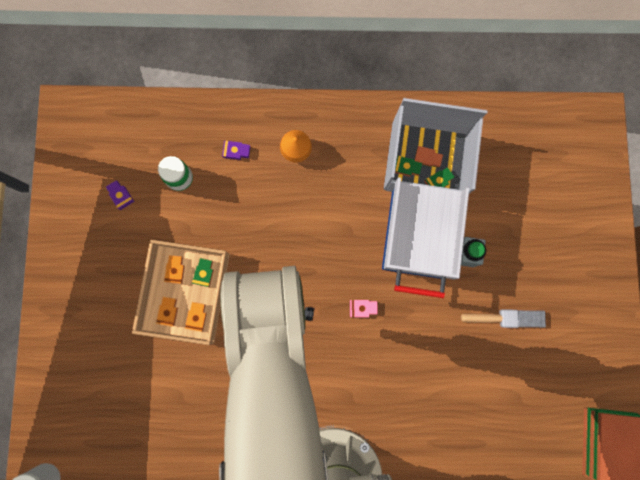

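View pics/e1s.png

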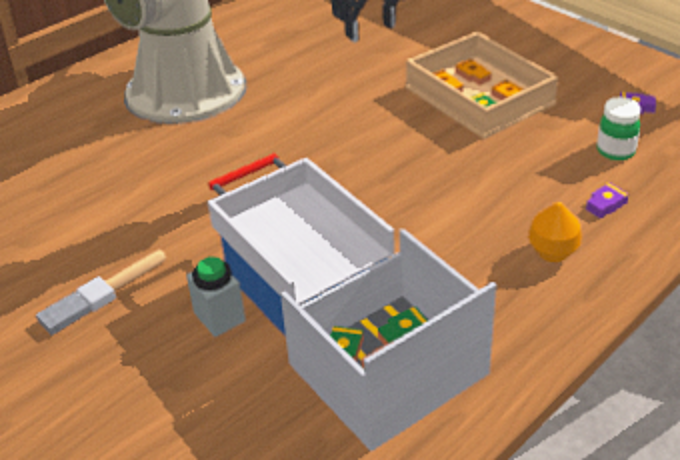

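```bash
python3 -c "
from bench import r
print(r.job_done())"
```

```text
the job is handed in; nothing more can be done
None
```

I finished the batch and handed it in at about 57 s of the 210 s allowed; the hand-in itself gives no verdict.

- **Batch:** I laid three green pieces in the level tray and let go of them. I then lifted the handle to about 1.05–1.1 rad, until all three slid into the hopper, and lowered the tray level again.
- **Button:** I pressed it only after the picture showed the tray level and empty. Force rose from about 4 N to 22 N against the 5 N spring, with roughly 8 mm of travel. I take that as fully down, because the button's travel can't be read directly.
- **Crate:** The fourth green piece and all three amber ones are in it. One amber piece was knocked aside during the run, so I measured its position again before picking it up.
- **Last pictures:** There are three pieces in the hopper (one glaze down) and four in the crate, and the tray is level. The vase, jar, brush and the purple and pink look-alikes are where they started, and the arm is clear of everything.
- **One disagreement:** At full tilt the handle had slipped in the grip, so height and reach differed by about 1 cm on the tilt. This did not affect the tipping.

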